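# Snap the detent pin home through the gear

### The arm

A 6-joint arm with a two-finger parallel gripper is mounted at the origin on a cart in front of the work surface, level with it; the furniture and walls round the work are solid. World frame = base frame: x ahead of the robot, y to its left, z up, the work surface at z = 0. Lengths are in m, angles in rad, forces in N, time in s.
With the tool pointing down it reaches from about 0.375 to 0.9 m from the base axis. Payload 3.1 kg.
Tool frame: the origin (TCP) lies between the finger pads; the fingertips stand 11 mm ahead of it and the grasp point (between the pads) lies 8 mm behind it; z points along the fingers, y is the line along which they close (so a half turn about z gives the same grasp; the last joint's range is limited). The gripper opens to 87 mm and grips with 3 to 60 N. Pads are 19 mm wide; open, the fingers measure 117 mm over their backs; the gripper's body (75 mm by 190 mm) begins 51 mm behind the grasp point.
Start: joints at [0.927, 0.527, 1.433, -0, 1.181, -0.178], TCP at [0.28, 0.559, 0.234] pointing down, gripper open.
Joint ranges: [-3.08, 3.08], [-0.75, 2.2], [0.22, 2.44], [-1.43, 4.57], [0, 2.65], [-2.85, 2.85]. Speed limits (rad/s): [2.79, 2.79, 3.14, 3.14, 3.14, 3.14].

### API

Orientations are given as a unit quaternion [x, y, z, w].
In Python, from rig import get_obs, camera, hand_in gives the robot as it stands.
- The arm moves only by the shell command python3 -m pendant 'ROWS' [FORCE]. ROWS is JSON, a list that holds one entry, the list of rows, each a list of 7 numbers: the shift along the tool's x, y, z in m, then the turn, a rotation vector about the tool's x, y, z in degrees, then the opening, from 0 (shut) to 1 (fully open). In form: [[[x, y, z, ax, ay, az, fingers], ...]]. A call has exactly 5 rows; each row shifts and turns the commanded pose from where the row before left it, along the tool's axes as they then stand; what a row does not reach is not made up. A row lasts 1/8 s, in which the tool goes at most 62.5 mm and 10.7 degrees, less where a joint would pass 70% of its speed; a pose out of reach is approached as far as the arm can. A call with a gripper value outside its range is refused whole. The fingers move at their own pace and stop on an object; FORCE is the grip in N (left out, the last holds). Time passes only in rows, so rows that do not move let the fingers close, or fill a call up. It gives the time, the measured TCP pose, the force, the opening and the grip force at its end, in the units of the state.
- get_obs(): the state, without advancing time (a new reading comes with each control period).
- camera(name): name is "scene" or "top" or "wrist"; returns a dict with "img" (384x512x3 uint8, red, green, blue), "intrinsics" (3x3 intrinsics, pixels), "R" (3x3) and "t" (3): a world point X has camera coordinates R X + t; the wrist camera has in their place "T_tool_cam" (4x4, takes a point from camera to tool coordinates, whose origin is the TCP and whose axes are the flange's). Camera axes: x right, y down, z forward; pixel columns grow to the right and rows downward; lengths in m; the calibration is good to about 2 mm. A picture is of the moment at which its call begins: read the wrist's pose just before it. There is no depth.
- hand_in(): hands the job in; it is judged then, once.
The state is a dict: "time": time; "q": joint angles; "joint_velocities": joint speeds; "joint_torque": joint torques, N m; "position": TCP position; "tool_rot": TCP orientation; "ft_force": force on the tool from outside, world axes, zero at the start; "moment": the same for the moment, N m; "grip_width": finger opening in m; "grip_force": force on a finger pad.
Only numpy, scipy, OpenCV 4.12 (cv2) and the standard library are available. Lean on these libraries where they do the work, as an engineer would, in place of code of your own. Each camera call takes 0.05 s, during which the arm holds its last target. There are 200 camera calls.

### The job

A spur gear lies on the seat of the holding fixture, waiting to be locked down for inspection. Take the detent pin out of its wooden stand by its knob, dip its tapered nose into the small open steel oil cup, then push the pin straight down through the gear's bore until it snaps past the fixture's two spring plungers and its flange lies flat on the gear. Finish while still holding the knob and pressing it down firmly, and do not tip or shift the cup or knock the other tools about.

Things in the scene. Friction and masses are not known exactly. Their poses are not given: they have to be found in the camera images.
- pin: Detent pin, bare steel, about 300 g, upright in its stand. Origin at the lowest point of the nose, z up along the pin. From below (mm): tapered nose, widest d 17 at z 8-12, neck d 10 behind it (z 13-20), shank d 16 (to z 48), flange d 35 (z 48-53), dark knurled knob d 25 (z 58-92). Round, so yaw does not matter. Grip the knob near z 77: the fingertips then clear the flange.
- pin_shoulder (a point): Centre of the underside of the pin's flange, 48 mm above the nose's lowest point; this face lands on the gear.
- pin_knob (a point): Centre of the pin's knob, 75 mm above the nose's lowest point.
- stand: Wooden block 60 x 60 x 54 mm, fixed, with a hole d 23 mm, 51 mm deep, in the middle of its top. The pin hangs in it by its flange, so its origin is 6 mm above the block's underside and its knob stands free above the block. Origin at the centre of the underside.
- cup: Small open round steel oil cup, loose, 250 g, outside d 60 mm, inside d about 53 mm, 40 mm high, inner floor 4 mm above the bench. Origin at the centre of its underside. A dip: nose at least 14 mm below the rim, that is its lowest point 8 to 26 mm above the bench, over the middle.
- fixture: Gear holding fixture, fixed to the bench: aluminium boss 58 x 56 mm, 40 mm high, topped by the gear nest, with feet along its x (123 mm over all) and a plunger with black pull knob on each y side (118 mm over the knobs). Upright bore d 21 in its middle, floor 6 mm above the bench. Origin at the centre of the underside, z up.
- fixture_seat (a point): Centre of the fixture's flat top plate (78 x 78 mm), 40 mm above the bench, on the bore's axis: the seat of the gear. A low round rim, 4 mm high and d 70 inside, keeps the gear centred to about 1 mm.
- gear: Brown spur gear, d 68 mm, 16 mm thick, bore d 21 mm, about 300 g, loose, lying in the nest on top of the fixture, bore over bore. Origin at the centre of its underside; its top face is 56 mm above the bench.
- plunger_left (a joint): Spring plunger on the fixture's +y side, m: 0 = sprung in (round tip 5.5 mm from the bore's axis, 24 mm above the bench); the nose forces it out by 2 to 3 mm and it springs back to 0 behind the nose. Pushing through takes a force that climbs to about 10 N, up to 20 N when fast, drops suddenly with the nose's lowest point about 15 mm above the bench, and rises again at 8 mm, as the flange lands.
- plunger_right (a joint): The spring plunger on the fixture's -y side; same values as the left one.
- plug_gauge: Black plug gauge, d 28 mm, 100 mm tall, standing: bystander, loose, to be left where it is. Origin at the centre of its foot.
- pin_cup: Clear cup full of dowel pins, d 70 mm, 53 mm high: bystander, loose, to be left where it is. It is not the oil cup. Origin at the centre of its foot.
- ring_gauge: Black setting ring, d 48 mm, 15 mm high, lying flat: bystander, loose, to be left where it is. 
- spanner: Steel combination spanner, 146 mm long, lying flat: bystander, loose, to be left where it is. 
There are look-alikes about, which are no part of the job. Leave any blue look-alike of the pin alone.

How it is judged:
On the way, in this order (a step that is already met when the one before it is completed fails the run):
1. the pin, held in the gripper, has its nose in the oil cup, at least 14 mm below the rim (horizontal distance between pin and cup below 0.022 m and height (world z) of pin below 0.026 m and contact force between the fingers and pin above 1 N), for 0.1 s.
2. the pin's tapered nose, down the fixture's bore, forces the spring plungers out (value of joint any of plunger_left, plunger_right above 0.001 m and horizontal distance between pin and fixture_seat below 0.006 m).
At the end, for the whole second after the job is handed in: Flange on the gear within about 2 mm, pin upright within 6 degrees and within 4 mm of the bore's axis, both plungers sprung back behind the nose, gear on its seat, the gripper still holding the pin and pressing it on the gear with over 4 N; cup upright within 3 cm of its place (z of pin_shoulder in the frame of gear below 0.0178 m and z of pin_shoulder in the frame of fixture below 0.0583 m and horizontal distance between each of pin_shoulder, gear and fixture_seat below 0.004 m and angle between pin's own z axis and vertical below 0.1 rad and value of joint each of plunger_left, plunger_right below 0.0012 m and contact force between pin and gear above 4 N and contact force between the fingers and pin above 3 N and angle between cup's own z axis and vertical below 0.2 rad and distance of cup from where it was at the start of the episode below 0.03 m); the arm keeps its last pose, push and grip.
It fails at once if the oil cup is tipped or shifted by more than 3 cm (angle between cup's own z axis and vertical above 0.5 rad or distance of cup from where it was at the start of the episode above 0.03 m).
It fails at once if another tool is knocked more than 3 cm from its place (distance of any of plug_gauge, pin_cup, ring_gauge, spanner from where it was at the start of the episode above 0.03 m).
It also fails if it takes over 45 s, if anything falls off the work surface, if the arm or the gripper's body presses on something with over 40 N, if the wrist force passes 120 N, or if a joint passes its speed limit or range.

## Working session

There is one attempt and no reset: what is moved stays moved. The work goes in short steps, Python scripts to look and compute and a shell command to move; the robot and the scene stay as the last step left them, time stands still between calls to the robot, and variables do not carry over. Pictures are saved under pics/ and viewed, at most 10 in all, crops included, and the job is handed in when it is done.

```bash
mkdir -p pics; cat > h.py <<'E'
import numpy as np,cv2
from rig import get_obs,camera
def snap(n,f):
    c=camera(n); cv2.imwrite(f,c["img"][:,:,::-1]); np.savez(f+".npz",**{k:np.array(v) for k,v in c.items()}); return c
def px2w(c,u,v,z):
    K,R,t=[np.array(c[k]) for k in("intrinsics","R","t")]
    d=R.T@np.linalg.solve(K,[u,v,1]); o=-R.T@t
    return o+d*(z-o[2])/d[2]
def proj(c,X):
    K,R,t=[np.array(c[k]) for k in("intrinsics","R","t")]
    p=K@(R@np.array(X)+t); return p[:2]/p[2]
E
python3 - <<'E'
from h import *
a=snap("top","pics/top.png");b=snap("scene","pics/scene.png")
for c in(a,b):
    R,t=np.array(c["R"]),np.array(c["t"]);print(-R.T@t,R[2],np.array(c["intrinsics"])[0,0])
o=get_obs();print({k:np.round(v,3) for k,v in o.items()})
E
```

```text
[0.39555855 0.18515636 1.06200684] [ 0.17878726  0.01574723 -0.98376173] 469.3864331462149
[ 0.08098783 -0.40563917  0.42206453] [ 0.5720477   0.70696707 -0.41588339] 382.3396362636399
{'time': np.float64(0.1), 'q': array([ 0.927,  0.528,  1.434, -0.   ,  1.181, -0.179]), 'joint_velocities': array([ 0.   , -0.004, -0.003, -0.   , -0.   , -0.   ]), 'joint_torque': array([  0.   , -44.098, -17.715,   0.063,   0.053,  -0.   ]), 'position': array([0.28 , 0.558, 0.233]), 'tool_rot': array([ 0.23 ,  0.973, -0.001, -0.   ]), 'ft_force': array([0.333, 0.092, 0.245]), 'moment': array([0.007, 0.016, 0.024]), 'grip_force': np.float64(0.0), 'grip_width': np.float64(0.087)}
```

View pics/top.png

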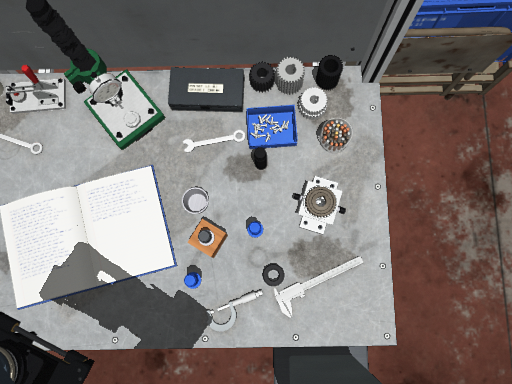

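View pics/scene.png

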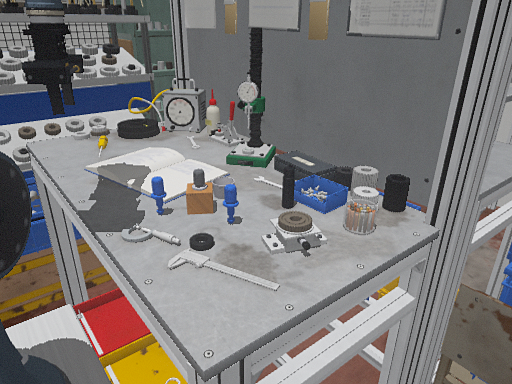

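Top view: the wooden stand with the dark knob is at (207,237), the open steel cup at (196,200), and the gear on its fixture at (320,202). Blue look-alikes of the pin stand at (255,228) and (192,278). The clear cup of dowels at (335,135) is not the oil cup. The dark-knobbed one in the wooden block fits the pin; I'll confirm it in one enlarged crop.

```bash
python3 - <<'E'
from h import *
t=cv2.imread("pics/top.png");s=cv2.imread("pics/scene.png")
A=cv2.resize(t[180:270,175:275],None,fx=4,fy=4,interpolation=cv2.INTER_CUBIC)
B=cv2.resize(t[165:255,270:370],None,fx=4,fy=4,interpolation=cv2.INTER_CUBIC)
cv2.imwrite("pics/crop.png",np.hstack([A,B]))
c=np.load("pics/top.png.npz")
for n,u,v,z in[("knob",205,236,.098),("cup",196,200,.04),("gear",320,202,.056),("blue1",255,228,.09),("blue2",192,278,.09),("plug",260,155,.1)]:print(n,px2w(c,u,v,z).round(4))
E
```

```text
knob [0.4838 0.3159 0.098 ]
cup [0.5691 0.3442 0.04  ]
gear [0.5568 0.0723 0.056 ]
blue1 [0.4993 0.213  0.09  ]
blue2 [0.3991 0.3432 0.09  ]
plug [0.6528 0.1999 0.1   ]
```

View pics/crop.png

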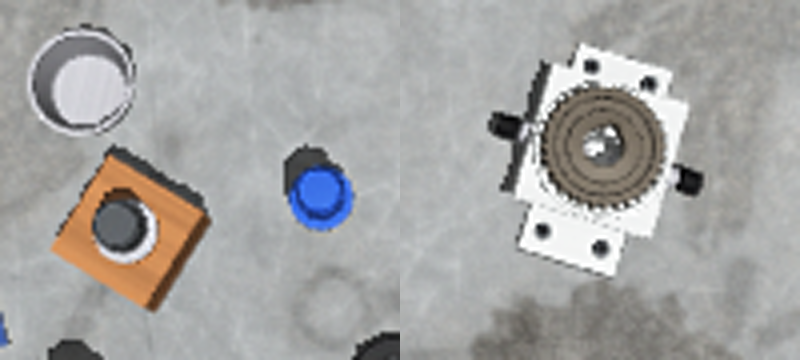

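The crop shows the dark grey knob in the wooden block at crop (117,224), and the bare open cup with its rim centred at (82,81). The gear on the white fixture is centred at about (602,148), with its bore visible. This is the target pin, and it is not blue. Next I move over the stand.

```bash
python3 -m pendant '[[[-0.05,-0.0215,0,0,0,0,0.6],[-0.05,-0.0215,0,0,0,0,0.6],[-0.05,-0.0215,0,0,0,0,0.6],[-0.05,-0.0215,0,0,0,0,0.6],[-0.05,-0.0215,0,0,0,0,0.6]]]' 25
python3 - <<'E'
from h import *
o=get_obs();c=snap("wrist","pics/w1.png");print(o["position"],o["tool_rot"],o["grip_width"]);print(np.round(c["T_tool_cam"],4),c["intrinsics"])
E
```

```text
time: 0.72
position: [0.4561, 0.349, 0.2332]
tool_rot: [0.23, 0.973, -0.0, -0.0]
ft_force: [1.4, 0.9, 0.1]
grip_width: 0.0533
grip_force: 0.0
[0.45613788 0.34902214 0.23320221] [ 2.30250991e-01  9.73131224e-01 -1.91915879e-04 -2.54238702e-04] 0.05334662632394483
[[ 2.000e-04 -9.533e-01 -3.020e-01  8.270e-02]
 [ 1.000e+00  1.000e-04  4.000e-04  1.000e-03]
 [-4.000e-04 -3.020e-01  9.533e-01 -1.518e-01]
 [ 0.000e+00  0.000e+00  0.000e+00  1.000e+00]] [[286.54679677   0.         257.85555733]
 [  0.         286.54679677 193.20576325]
 [  0.           0.           1.        ]]
```

View pics/w1.png

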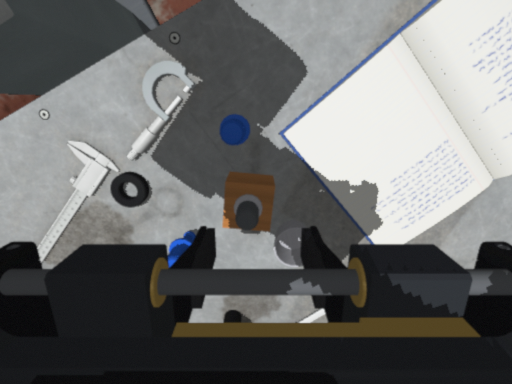

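The wrist view shows the stand at about (249,200) with the dark knob near (247,215) just ahead of the fingers, and the blue pin at (235,130). I'll check the predicted projections against this.

```bash
cat >> h.py <<'E'
from scipy.spatial.transform import Rotation as Ro
def wc(c,o):
    T=np.eye(4);T[:3,:3]=Ro.from_quat(o["tool_rot"]).as_matrix();T[:3,3]=o["position"]
    M=np.linalg.inv(T@np.array(c["T_tool_cam"]))
    return dict(intrinsics=c["intrinsics"],R=M[:3,:3],t=M[:3,3])
E
python3 - <<'E'
from h import *
c=np.load("pics/w1.png.npz");o=dict(position=[.45614,.34902,.2332],tool_rot=[.23025,.97313,-.00019,-.00025])
w=wc(c,o);tp=np.load("pics/top.png.npz");sc=np.load("pics/scene.png.npz")
print("knob top",proj(w,[.4838,.3159,.098]),"scene",proj(sc,[.4838,.3159,.098]),"gear scene",proj(sc,[.5568,.0723,.056]),"cup scene",proj(sc,[.569,.344,.04]))
W=cv2.imread("pics/w1.png");S=cv2.imread("pics/scene.png")
A=cv2.resize(W[160:260,200:320],(480,400),interpolation=cv2.INTER_CUBIC)
B=cv2.resize(S[160:260,180:260],(320,400),interpolation=cv2.INTER_CUBIC)
C=cv2.resize(S[195:265,255:335],(457,400),interpolation=cv2.INTER_CUBIC)
im=np.hstack([A,B]);cv2.imwrite("pics/crop2.png",im)
cv2.imwrite("pics/crop3.png",C)
# silhouette of gear top view: brown mask
T=cv2.imread("pics/top.png").astype(int)
b,g,r=T[...,0],T[...,1],T[...,2]
m=((r-b>12)).astype(np.uint8);m[:170]=0;m[235:]=0;m[:,:290]=0;m[:,350:]=0
n,l,st,ce=cv2.connectedComponentsWithStats(m);i=1+st[1:,4].argmax();print("gear",st[i],ce[i])
# predicted bounding box of cyl at guess
for x,y in[(.5568,.0723)]:
    P=np.array([proj(tp,[x+.034*np.cos(a),y+.034*np.sin(a),z]) for a in np.linspace(0,6.28,60) for z in(.056,.042)]);print(P.min(0),P.max(0))
E
```

```text
knob top [241.01308131 220.81705456] scene [198.46636151 170.56229416] gear scene [293.92007089 218.32711951] cup scene [223.36570063 181.24145   ]
gear [306 187  30  30 597] [320.38525963 201.29648241]
[303.84778815 186.60244479] [335.76510087 218.40276671]
```

View pics/crop2.png

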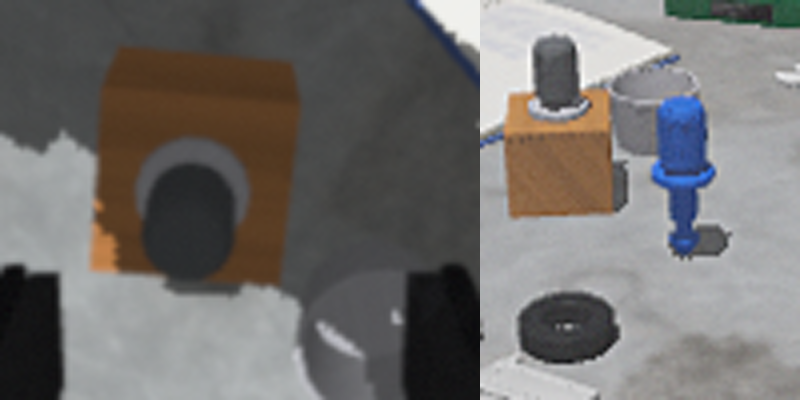

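The crop shows the knob's top face centred near wrist pixel (247.5,218.5) and the flange near (248,208.5). The scene camera agrees with the top estimate, with the knob top at (199,170.7). The wrist view is about 6 px off, probably because the arm was still moving, so I'll re-measure at rest after a small approach.

```bash
python3 -m pendant '[[[-0.02,-0.015,0,0,0,0,0.6],[-0.015,0,0,0,0,0,0.6],[0,0,0,0,0,0,0.6],[0,0,0,0,0,0,0.6],[0,0,0,0,0,0,0.6]]]'
python3 - <<'E'
from h import *
o=get_obs();c=snap("wrist","pics/w2.png");w=wc(c,o);print(o["position"],o["tool_rot"],o["joint_velocities"].round(3) if hasattr(o["joint_velocities"],"round") else o["joint_velocities"])
np.savez("pics/w2w.npz",**w)
tp=np.load("pics/top.png.npz");x=px2w(tp,203.9,235.6,.098);print(x,proj(np.load("pics/scene.png.npz"),x));p=proj(w,x);print(p, proj(w,[x[0],x[1],.059]),proj(w,[.569,.344,.04]))
W=cv2.imread("pics/w2.png")
print(px2w(tp,195.1,199.9,.04))
u,v=160,160
cv2.imwrite("pics/crop4.png",cv2.resize(W[v:v+150,u:u+200],None,fx=4,fy=4,interpolation=cv2.INTER_CUBIC))
E
```

```text
time: 1.4
position: [0.4792, 0.3223, 0.2335]
tool_rot: [0.23, 0.973, -0.0, -0.0]
ft_force: [-0.1, -0.1, 0.4]
grip_width: 0.0523
grip_force: 0.0
[0.47924936 0.32226298 0.23347849] [ 2.29623394e-01  9.73279539e-01 -1.20965267e-05 -1.91038032e-04] [-0.002 -0.001  0.001 -0.001  0.    -0.001]
[0.48464187 0.31821768 0.098     ] [198.27083242 170.18302068]
[255.67466102 191.71178294] [255.90548926 181.90490937] [302.4658116  225.18872014]
[0.5693955  0.34616884 0.04      ]
```

View pics/crop4.png

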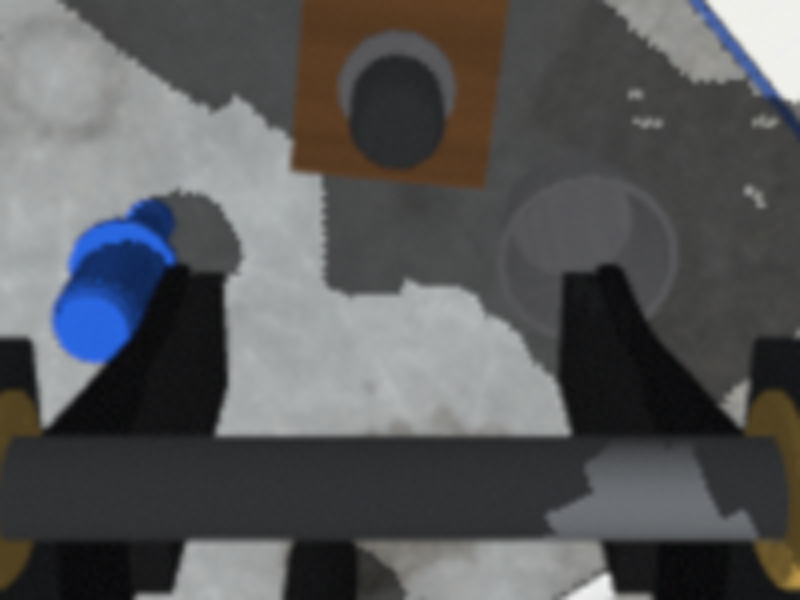

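The wrist at rest shows the knob top centred at crop (397,121), pixel (259.2,190.1). The flange is at (259.2,182.5), the cup rim centre at (307.2,225.5), and a blue pin lies left of the fingers' corridor at about (190,225).

```bash
python3 - <<'E'
from h import *
w=np.load("pics/w2w.npz")
k=px2w(w,259.2,190.1,.098);f=px2w(w,259.2,182.5,.059);c=px2w(w,307.2,225.5,.04);print(k,f,c)
R=Ro.from_quat([.22962,.97328,0,-.0002]).as_matrix();P=np.array([.47925,.32226,.23348])
for q in(k,f):print("tool delta",R.T@(np.r_[q[:2],.075]-P))
E
```

```text
[0.48471229 0.32231687 0.098     ] [0.48703004 0.32137028 0.059     ] [0.57217941 0.34937179 0.04      ]
tool delta [-0.00492256  0.00250691  0.15847787]
tool delta [-0.00741901  0.0026961   0.15847688]
```

```bash
python3 -m pendant '[[[-0.006,0.0018,0.03,0,0,0,0.6],[0,0,0.04,0,0,0,0.6],[0,0,0.04,0,0,0,0.6],[0,0,0.03,0,0,0,0.6],[0,0,0.0185,0,0,0,0.6]]]'
python3 -m pendant '[[[0,0,0,0,0,0,0.6],[0,0,0,0,0,0,0.1],[0,0,0,0,0,0,0.1],[0,0,0,0,0,0,0.1],[0,0,0,0,0,0,0.1]]]' 25
```

```text
time: 2.08
position: [0.485, 0.3205, 0.0734]
tool_rot: [0.23, 0.973, -0.001, -0.001]
ft_force: [-0.7, -0.1, -0.4]
grip_width: 0.0522
grip_force: 0.0
time: 2.7
position: [0.4864, 0.3204, 0.0757]
tool_rot: [0.23, 0.973, 0.0, 0.0]
ft_force: [0.2, -0.1, 2.9]
grip_width: 0.0245
grip_force: 25.0
```

```bash
python3 -m pendant '[[[0,0,0,0,0,0,0.1],[0,0,-0.02,0,0,0,0.1],[0,0,-0.03,0,0,0,0.1],[0,0,-0.03,0,0,0,0.1],[0,0,0,0,0,0,0.1]]]' 50
python3 -m pendant '[[[-0.01,0.01,0,0,0,0,0.1],[-0.02,0.02,0,0,0,0,0.1],[-0.02,0.02,0,0,0,0,0.1],[-0.013,0.0125,0,0,0,0,0.1],[0,0,0,0,0,0,0.1]]]'
python3 - <<'E'
from h import *
o=get_obs();print(o["position"],o["tool_rot"],o["grip_width"],o["grip_force"],o["ft_force"])
s=snap("scene","pics/s2.png");t=snap("top","pics/t2.png")
p=np.array(o["position"])
print("cup rim exp",proj(s,[.571,.348,.04]),"pin nose exp",proj(s,p+[0,0,-.069]),"bore",proj(s,[.5568,.0723,.056]))
A=cv2.resize(s["img"][110:210,180:280,::-1],(400,400),interpolation=cv2.INTER_CUBIC)
B=cv2.resize(s["img"][190:270,254:334,::-1],(400,400),interpolation=cv2.INTER_CUBIC)
cv2.imwrite("pics/crop5.png",np.hstack([A,B]))
E
```

```text
time: 3.32
position: [0.4874, 0.3209, 0.1565]
tool_rot: [0.23, 0.973, 0.001, 0.002]
ft_force: [0.1, -0.1, -3.0]
grip_width: 0.0235
grip_force: 50.0
time: 3.95
position: [0.5716, 0.3479, 0.1526]
tool_rot: [0.231, 0.973, -0.0, -0.001]
ft_force: [0.0, 0.6, -3.4]
grip_width: 0.0239
grip_force: 50.0
[0.57161243 0.34791201 0.15260628] [ 2.30620082e-01  9.73043560e-01 -4.88961406e-04 -6.07718227e-04] 0.023932513863852076 50.00001817010343 [ 0.03007783  0.62152639 -3.38653254]
cup rim exp [223.14717498 180.55980834] pin nose exp [222.93247283 164.43143366] bore [293.92007089 218.32711951]
```

View pics/crop5.png

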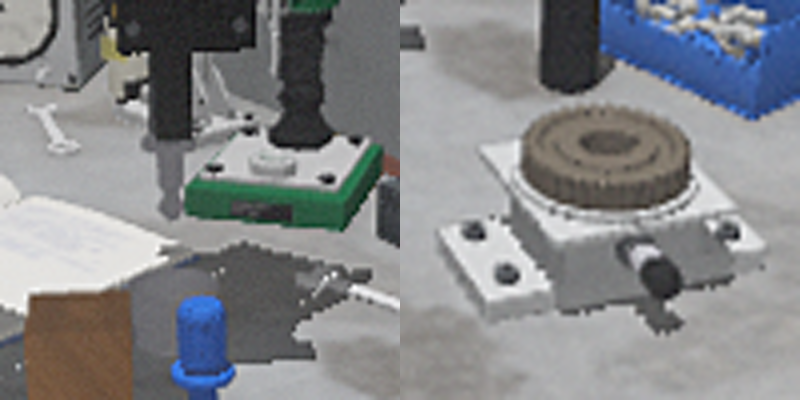

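The pin hangs upright from the fingers, nose at scene pixel (222.6,164) against an expected (222.9,164.4), directly over the oil cup at x≈223. The gear bore is at scene pixel (295.4,218.4). Next is the dip.

```bash
python3 -m pendant '[[[0,0,0.015,0,0,0,0.1],[0,0,0.02,0,0,0,0.1],[0,0,0.02,0,0,0,0.1],[0,0,0.0115,0,0,0,0.1],[0,0,0,0,0,0,0.1]]]'
python3 -m pendant '[[[0,0,0,0,0,0,0.1],[0,0,0,0,0,0,0.1],[0,0,-0.02,0,0,0,0.1],[0,0,-0.03,0,0,0,0.1],[0,0,-0.03,0,0,0,0.1]]]'
python3 - <<'E'
from h import *
from scipy.optimize import least_squares
# camera consistency: known pin position (knob/TCP) at start of episode vs gear
tp=np.load("pics/top.png.npz");sc=np.load("pics/scene.png.npz")
# offset of camera estimates, from knob at rest: TCP grasp (.4864,.3204) 
def tri(ut,us,z):
    return least_squares(lambda x:np.r_[proj(tp,[x[0],x[1],z])-ut,proj(sc,[x[0],x[1],z])-us],[.5,.2]).x
print("knob top cam",px2w(tp,203.9,235.6,.098),"scene",px2w(sc,199,170.7,.098))
T=cv2.imread("pics/top.png").astype(int);S=cv2.imread("pics/scene.png").astype(int)
for n,I,c,box in(("top",T,tp,(290,350,170,235)),("scene",S,sc,(270,320,200,240))):
    x0,x1,y0,y1=box;m=np.zeros(I.shape[:2],np.uint8);m[y0:y1,x0:x1]=((I[...,2]-I[...,0])>12)[y0:y1,x0:x1]
    n_,l,st,ce=cv2.connectedComponentsWithStats(m);i=1+st[1:,4].argmax()
    m=(cv2.morphologyEx((l==i).astype(np.uint8),cv2.MORPH_CLOSE,np.ones((9,9)))>0)
    ys,xs=np.nonzero(m);obs=np.array([xs.mean(),ys.mean()]);
    def pc(x):
        P=np.array([proj(c,[x[0]+.0335*np.cos(a),x[1]+.0335*np.sin(a),z]) for a in np.linspace(0,6.28,60) for z in(.056,.044 if n=="top" else .042)])
        M=cv2.moments(cv2.convexHull(P.astype(np.float32)));return np.array([M["m10"],M["m01"]])/M["m00"],M["m00"]
    print(n,st[i],m.sum(),pc([.5568,.0723])[1],least_squares(lambda x:pc(x)[0]-obs,[.557,.072],diff_step=1e-3).x)
print("bore px top",px2w(tp,320.2,201.6,.056),"scene",px2w(sc,295.4,218.4,.056))
E
```

```text
time: 4.68
position: [0.5695, 0.3476, 0.087]
tool_rot: [0.23, 0.973, -0.001, -0.001]
ft_force: [0.1, -0.6, -3.9]
grip_width: 0.0239
grip_force: 50.0
time: 5.3
position: [0.5709, 0.3482, 0.1712]
tool_rot: [0.23, 0.973, 0.001, 0.001]
ft_force: [0.3, 0.1, -3.1]
grip_width: 0.0237
grip_force: 50.0
knob top cam [0.48464187 0.31821768 0.098     ] scene [0.48434144 0.31443532 0.098     ]
top [306 187  30  30 597] 694 766.7948912011925 [0.55924609 0.07089629]
scene [279 211  33  17 380] 446 635.8599060713314 [0.56471395 0.07936843]
bore px top [0.55768    0.07187601 0.056     ] scene [0.5589531 0.0702949 0.056    ]
```

```bash
python3 -m pendant '[[[-0.01,-0.0155,0,0,0,0,0.1],[-0.023,-0.0355,0,0,0,0,0.1],[-0.026,-0.04,0,0,0,0,0.1],[-0.026,-0.04,0,0,0,0,0.1],[-0.026,-0.04,0,0,0,0,0.1]]]'
python3 -m pendant '[[[-0.026,-0.04,0,0,0,0,0.1],[-0.018,-0.0275,0,0,0,0,0.1],[-0.008,-0.012,0,0,0,0,0.1],[0,0,0,0,0,0,0.1],[0,0,0,0,0,0,0.1]]]'
python3 -m pendant '[[[0,0,0,0,0,0,0.1],[0,0,0,0,0,0,0.1],[0,0,0,0,0,0,0.1],[0,0,0,0,0,0,0.1],[0,0,0,0,0,0,0.1]]]'
python3 - <<'E'
from h import *
o=get_obs();c=snap("wrist","pics/w3.png");w=wc(c,o);np.savez("pics/w3w.npz",**w);print(o["position"],o["tool_rot"],proj(w,[.56,.0735,.056]))
u,v=np.clip((proj(w,[.56,.0735,.056])-[100,75]).astype(int),0,[312,234]);print(u,v)
cv2.imwrite("pics/crop6.png",cv2.resize(c["img"][v:v+150,u:u+200,::-1],None,fx=4,fy=4,interpolation=cv2.INTER_CUBIC))
E
```

```text
time: 5.92
position: [0.5921, 0.1426, 0.1678]
tool_rot: [0.23, 0.973, -0.001, -0.001]
ft_force: [0.7, 0.1, -2.6]
grip_width: 0.0236
grip_force: 50.0
time: 6.55
position: [0.6033, 0.0521, 0.1683]
tool_rot: [0.23, 0.973, 0.0, -0.001]
ft_force: [0.7, 0.4, -3.6]
grip_width: 0.0236
grip_force: 50.0
time: 7.18
position: [0.6039, 0.051, 0.1686]
tool_rot: [0.23, 0.973, 0.0, 0.0]
ft_force: [0.3, 0.1, -3.9]
grip_width: 0.0237
grip_force: 50.0
[0.60390735 0.0510408  0.16857016] [2.30287785e-01 9.73122569e-01 2.24394028e-06 3.06812224e-05] [257.1106377  140.68397929]
157 65
```

View pics/crop6.png

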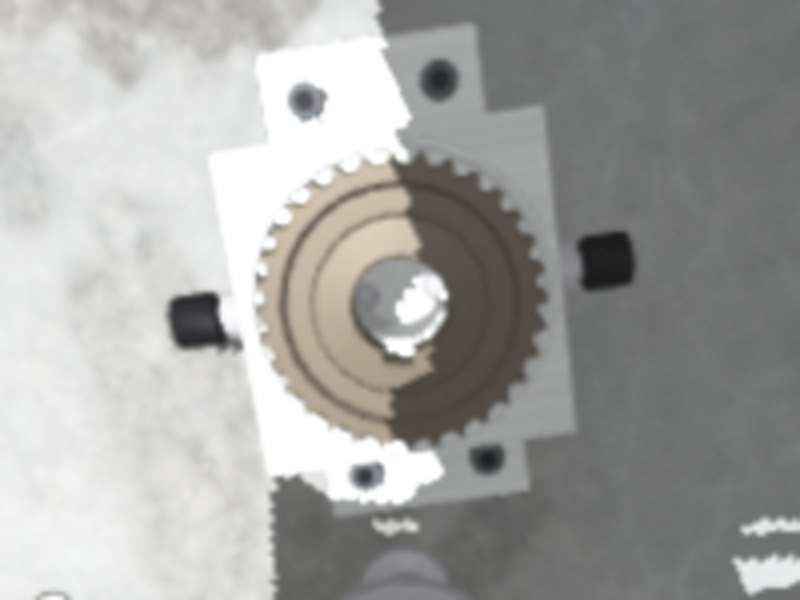

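The wrist view shows the gear centred at crop (402,301), pixel (257.1,139.9), with the bore visible. The pin's nose is at the bottom edge, at column ≈403, so it is lined up in tool y. The prediction of (257.1,140.7) agrees with this.

```bash
python3 - <<'E'
from h import *
w=np.load("pics/w3w.npz");P=np.array([.60391,.05104,.16857]);R=Ro.from_quat([.23029,.97312,0,0]).as_matrix()
b=px2w(w,257.1,139.9,.056);print("bore",b,"tool delta",R.T@(b-P))
for n,h in(("nose",0),("wide",.01),("flange",.048)):
    q=P+[0,0,-.069+h];r={0:.003,.01:.0085,.048:.0175}[h]
    print(n,proj(w,q),proj(w,q+r*R[:,0]),proj(w,q+r*R[:,1]))
I=cv2.imread("pics/w3.png");cv2.imwrite("pics/crop7.png",cv2.resize(I[180:270,200:320],None,fx=6,fy=6,interpolation=cv2.INTER_CUBIC))
E
```

```text
bore [0.55936083 0.07381005 0.056     ] tool delta [0.05002953 0.00038789 0.11257   ]
nose [256.551803  207.9735664] [256.54753945 204.53668384] [260.20275932 207.97376849]
wide [256.50193146 212.42726347] [256.48867279 202.25257717] [267.28268007 212.42778477]
flange [256.26670564 233.43372563] [256.22690222 208.66415323] [282.70033082 233.43413154]
```

View pics/crop7.png

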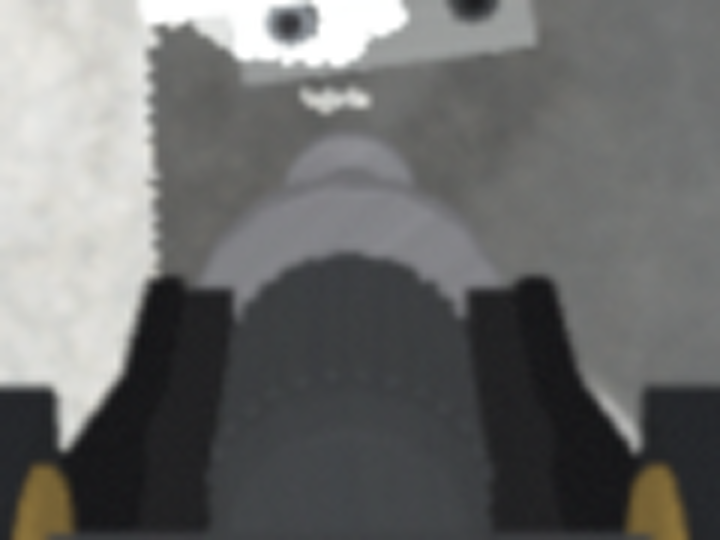

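The crop shows the nose top edge at pixel (257.9,201.9) against a predicted (256.5,202.2), so the pin sits about 1 mm to +y in the hand. I correct for this, move over the bore and descend.

```bash
python3 -m pendant '[[[0.015,-0.0006,0,0,0,0,0.1],[0.02,0,0,0,0,0,0.1],[0.015,0,0,0,0,0,0.1],[0,0,0.015,0,0,0,0.1],[0,0,0.015,0,0,0,0.1]]]'
python3 -m pendant '[[[0,0,0,0,0,0,0.1],[0,0,0,0,0,0,0.1],[0,0,0,0,0,0,0.1],[0,0,0,0,0,0,0.1],[0,0,0,0,0,0,0.1]]]'
```

```text
time: 7.85
position: [0.5595, 0.0727, 0.1377]
tool_rot: [0.23, 0.973, 0.0, 0.001]
ft_force: [0.0, 0.0, -3.1]
grip_width: 0.0245
grip_force: 50.0
time: 8.48
position: [0.5591, 0.0729, 0.1388]
tool_rot: [0.23, 0.973, 0.0, 0.0]
ft_force: [-0.1, 0.4, -2.8]
grip_width: 0.0242
grip_force: 50.0
```

```bash
python3 -m pendant '[[[0,0,0.006,0,0,0,0.1],[0,0,0.006,0,0,0,0.1],[0,0,0.006,0,0,0,0.1],[0,0,0.006,0,0,0,0.1],[0,0,0,0,0,0,0.1]]]'
python3 -m pendant '[[[0,0,0.004,0,0,0,0.1],[0,0,0.004,0,0,0,0.1],[0,0,0,0,0,0,0.1],[0,0,0,0,0,0,0.1],[0,0,0,0,0,0,0.1]]]'
```

```text
time: 9.1
position: [0.5586, 0.0729, 0.1138]
tool_rot: [0.23, 0.973, -0.0, -0.001]
ft_force: [-0.1, 0.1, -2.5]
grip_width: 0.0241
grip_force: 50.0
time: 9.72
position: [0.559, 0.0729, 0.1067]
tool_rot: [0.23, 0.973, 0.0, 0.0]
ft_force: [-0.2, 0.0, -3.2]
grip_width: 0.0242
grip_force: 50.0
```

```bash
python3 -m pendant '[[[0,0,0.004,0,0,0,0.1],[0,0,0.004,0,0,0,0.1],[0,0,0.002,0,0,0,0.1],[0,0,0,0,0,0,0.1],[0,0,0,0,0,0,0.1]]]'
python3 -m pendant '[[[0,0,0.002,0,0,0,0.1],[0,0,0.002,0,0,0,0.1],[0,0,0.002,0,0,0,0.1],[0,0,0.002,0,0,0,0.1],[0,0,0,0,0,0,0.1]]]'
```

```text
time: 10.35
position: [0.559, 0.0729, 0.0966]
tool_rot: [0.23, 0.973, -0.0, 0.0]
ft_force: [0.6, -0.0, -2.8]
grip_width: 0.0238
grip_force: 50.0
time: 10.98
position: [0.5587, 0.0726, 0.0887]
tool_rot: [0.23, 0.973, -0.0, -0.0]
ft_force: [-1.3, -2.8, -0.7]
grip_width: 0.024
grip_force: 50.0
```

```bash
python3 -m pendant '[[[0,-0.0008,0,0,0,0,0.1],[0,0,0.002,0,0,0,0.1],[0,0,0.001,0,0,0,0.1],[0,0,0,0,0,0,0.1],[0,0,0,0,0,0,0.1]]]'
```

```text
time: 11.6
position: [0.5589, 0.0723, 0.0867]
tool_rot: [0.23, 0.973, 0.0, 0.001]
ft_force: [-2.5, -1.0, 6.6]
grip_width: 0.0243
grip_force: 50.0
```

```bash
python3 -m pendant '[[[0,0,0.002,0,0,0,0.1],[0,0,0.002,0,0,0,0.1],[0,0,0.002,0,0,0,0.1],[0,0,0,0,0,0,0.1],[0,0,0,0,0,0,0.1]]]'
python3 -m pendant '[[[0,0,0.002,0,0,0,0.1],[0,0,0.001,0,0,0,0.1],[0,0,0.001,0,0,0,0.1],[0,0,0,0,0,0,0.1],[0,0,0,0,0,0,0.1]]]'
```

```text
time: 12.22
position: [0.5584, 0.0723, 0.0789]
tool_rot: [0.23, 0.973, 0.0, -0.0]
ft_force: [-0.7, -0.1, -6.2]
grip_width: 0.0236
grip_force: 50.0
time: 12.85
position: [0.5588, 0.0722, 0.0777]
tool_rot: [0.23, 0.973, 0.0, 0.001]
ft_force: [-3.8, 1.1, 11.2]
grip_width: 0.0238
grip_force: 50.0
```

It snapped through (the force dropped to -6 N) and is now landing at the expected height. I'll press more firmly.

```bash
python3 -m pendant '[[[0.0,0,0.001,0,0,0,0.1],[0,0,0.001,0,0,0,0.1],[0,0,0,0,0,0,0.1],[0,0,0,0,0,0,0.1],[0,0,0,0,0,0,0.1]]]'
python3 - <<'E'
from h import *
s=snap("scene","pics/s3.png");o=get_obs();print(o["position"],o["ft_force"],o["grip_force"])
A=cv2.resize(s["img"][170:270,240:340,::-1],(400,400),interpolation=cv2.INTER_CUBIC)
B=cv2.resize(s["img"][130:230,170:270,::-1],(400,400),interpolation=cv2.INTER_CUBIC)
cv2.imwrite("pics/crop8.png",np.hstack([A,B]))
E
```

```text
time: 13.48
position: [0.5588, 0.0722, 0.0776]
tool_rot: [0.23, 0.973, 0.0, 0.001]
ft_force: [-6.0, 0.4, 23.2]
grip_width: 0.024
grip_force: 50.0
[0.55883384 0.07216949 0.07762077] [-6.54744421 -0.11787656 23.316833  ] 50.00041153281927
```

View pics/crop8.png

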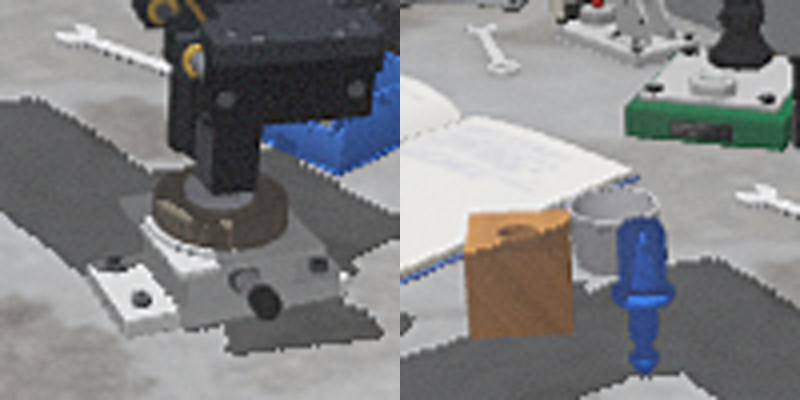

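The flange lies flat on the gear under the fingers at crop (220,195). The cup stands where it was, and the height holds at 0.0776 while the force rises to 23 N. Handing in.

```bash
python3 -c "
from rig import hand_in
print(hand_in())"
```

```text
the job is handed in; nothing more can be done
None
```

I dipped the pin's nose in the oil cup, pushed it through the gear's bore past the plungers, and handed in at about 13.5 s with the flange on the gear, pressed at about 23 N and gripped at 50 N; no verdict was returned.

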